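# Set the scribing straightedge and index the dividing plate three clicks

### The job

The brass disc on the dividing fixture gets the second of its six lines: lay the steel straightedge on the fixture's guide ledge, one long edge flush against the guide lip and its end reaching in over the brass disc without touching the collar, and let go of it. Then take the black knob, turn the plate back anticlockwise to its dead stop, and from there turn it clockwise three clicks, not past the third stop. Finish while still gripping the knob and holding it in that third stop, with the straightedge still flush; leave the other tools alone.

Things in the scene. Friction and masses are not known exactly. Their poses are not given: they have to be found in the camera images.
- dividing_fixture: Fixed dividing fixture: grey base plate 124 x 232 x 14 mm (own x -62..62, y -156..76 mm) with a scalloped steel plate (106 mm across) and spring plunger (+y end), a brass disc on it, a black knob above, and a steel guide ledge at the -y end. Origin: on the vertical spindle axis at bench height; own z up, -y runs from the spindle to the ledge.
- disc_centre (a point): Centre of the brass disc's top face, on the spindle axis, 34 mm above the bench; axes as the fixture's. The disc is 96 mm across and has one scribed line; in its middle a dark clamping collar, 36 mm across, rises to 43 mm above the bench, then an 18 mm spindle up to the knob.
- guide_face (a point): Middle of the guide lip's foot; axes as the fixture's. The ledge is a flat rest 36 mm above the bench: x -48..0, y -45..45 mm from here. The lip is 6 mm high along it, its face at x = 0 looking to -x. Spindle axis at y = +107 mm. Straightedge laid right: its origin at x -14, z 0, y within 12 mm of 0 (at y = 0 its end is over the disc, 14 mm short of the collar).
- straightedge: Steel straightedge, flat bar 150 x 28 x 8 mm with a black grip bar (70 long, 14 wide) standing along its middle, 8 to 30 mm above its underside; 0.24 to 0.4 kg; either long edge may be used. Origin: centre of the underside; own y along its length, z up. Pinch the grip from above. It lies in one of two places at the right.
- knob (a point): Black bar knob on the spindle, turning with plate and disc. Origin on the spindle axis, 70 mm above the bench. A bar 14 mm thick (own x), 50 mm long (own y) stands 4 to 30 mm above the origin; pinch it across x with fingertips 2 mm or more above the origin. At index_plate = 0 own y is 30 degrees anticlockwise (from above) of the fixture's y; at three clicks 30 degrees clockwise of it.
- index_plate (a joint): Turn of knob and plate (rad), clockwise from above. 0: first stop, where a lug meets the dead stop (it gives 0.03 rad more back). A sprung ball clicks into a stop every 20 degrees: 0.349, 0.698, 1.047 (third click), 1.396. Leaving a stop takes about 0.2 N m; past half-way the spring pulls on into the next. Starts one or two stops from 0; let go, it rests in a stop.
- emery_stick: wooden emery stick with a dark abrasive face, 16 x 180 x 9 mm, lying flat; it may lie in either of the two places on the right where the straightedge may lie. Bystander: leave it alone.
- spool: small spool of solder wire, 38 mm across, 20 mm high, at the back of the bench. Bystander: leave it alone.
- tweezers: slim steel tweezers, 14 x 163 x 8 mm, at the back of the bench. Bystander: leave it alone.
- caliper: steel vernier caliper, 205 x 61 x 12 mm, at the back right. Bystander: leave it alone.
- block: small plain steel block 40 x 62 x 24 mm, at the back of the bench. Bystander: leave it alone.

How it is judged (in metres and radians):
On the way, in this order (a step that is already met when the one before it is completed fails the run):
1. the straightedge lies flush against the guide lip on the ledge, its end over the disc, released (x of straightedge in the frame of guide_face between -0.016 and -0.0125 m and y of straightedge in the frame of guide_face between -0.0155 and 0.0135 m and z of straightedge in the frame of guide_face between -0.0015 and 0.002 m and angle between the y axis of straightedge and the y axis of guide_face, either way round below 0.025 rad and angle between straightedge's own z axis and vertical below 0.03 rad and contact force between each of the fingers, the arm and straightedge below 0.3 N), for 0.3 s.
2. the knob, gripped, has brought the plate back to the dead stop (value of joint index_plate below 0.09 rad and contact force between the fingers and dividing_fixture above 3 N and distance between the grasp point and knob below 0.045 m), for 0.2 s.
At the end, for the whole second after the job is handed in: The fingers grip the knob (over 3 N), holding the plate still in the third stop (1.047 rad within 0.11). The straightedge lies flat on the ledge, untouched, its edge against the lip (gap under 2 mm, 0.025 rad), its end over the disc, clear of the collar (centre -15.5 to 13.5 mm along the lip) (all of step 1 and contact force between the fingers and dividing_fixture above 3 N and distance between the grasp point and knob below 0.045 m and value of joint index_plate between 0.9372 and 1.1572 rad and velocity of joint index_plate between -0.05 and 0.05 rad/s); the arm keeps its last pose, push and grip.
It fails at once if the plate is turned past the third stop (value of joint index_plate above 1.2572 rad).
It fails at once if one of the other tools is pushed more than 2 cm (distance of any of emery_stick, spool, tweezers, caliper, block from where it was at the start of the episode above 0.02 m).
It also fails if it takes over 54 s, if anything falls off the work surface, if the arm or the gripper's body presses on something with over 40 N, if the wrist force passes 120 N, or if a joint passes its speed limit or range.

### The arm

A 6-joint arm with a two-finger parallel gripper is mounted at the origin on the work surface; the furniture and walls round the work are solid. World frame = base frame: x ahead of the robot, y to its left, z up, the work surface at z = 0. Lengths are in m, angles in degrees, forces in N, time in s.
With the tool pointing down it reaches from about 0.375 to 0.75 m from the base axis. Payload 9 kg.
Tool frame: the origin (TCP) lies midway between the tips of the shut fingers; the grasp point (between the pads) lies 19 mm behind it; z points along the fingers, y is the line along which they close (so a half turn about z gives the same grasp; the last joint's range is limited). The gripper opens to 85 mm and grips with 20 to 120 N. Pads are 22 mm wide; open, the fingers measure 114 mm over their backs; the gripper's body (76 mm by 85 mm) begins 54 mm behind the grasp point. The pads swing forward as they close: fully open they stand 13 mm farther back than shut.
Start: joints at [55.193, 5.964, 5.575, 89.605, 0, 77.527], TCP at [0.228, 0.555, 0.231] pointing down, gripper open.
Joint ranges: [-171.21, 171.21], [-48.23, 106.86], [-62.78, 66.21], [-105.2, 120.99], [-86.42, 89.51], [-180, 180]. Speed limits (degrees/s): [127.2, 127.2, 147.25, 180, 180, 180].

### API

Orientations are given as [roll, pitch, yaw] about the fixed x, y, z axes, in that order (R = Rz(yaw) Ry(pitch) Rx(roll)).
In Python, from workcell import robot, get_image, get_calibration gives the robot as it stands.
- The arm moves only by the tool apply_moves, never from a script. Its argument "steps" is a list of rows, each a list of 3 entries, a list of its own where there are three numbers: the closure, from -1 (fully open) to 1 (shut), then the shift along the tool's x, y, z in mm, then the turn, a rotation vector about the tool's x, y, z in rad. In form: [[gripper, [x, y, z], [rx, ry, rz]], ...]. A call has 1 to 5 rows; each row is the pose to reach, as a shift and turn from the pose commanded when the call began, along the tool's axes at that moment; what a row does not reach only later rows make up. A row lasts 1/8 s, in which the tool goes at most 62.5 mm and 10.7 degrees, less where a joint would pass 70% of its speed; a pose out of reach is approached as far as the arm can. A call with a gripper value outside its range is refused whole. The fingers move at their own pace and stop on an object; "force" is the grip in N (left out, the last holds). Time passes only in rows, so rows that repeat a pose let the fingers close. It gives the time, the measured TCP pose, the force, the opening and the grip force at its end, in the units of the state.
- robot.sense(): the state, without advancing time (a new reading comes with each control period).
- get_image(name): name is "scene" or "side" or "wrist"; returns the picture (384x512x3 uint8, blue, green, red); there is no depth.
- get_calibration(name): a dict with "mtx" (3x3 intrinsics, pixels), "rvec" (rotation vector, rad) and "tvec" (3), from world to camera coordinates, as OpenCV has them. Camera axes: x right, y down, z forward; pixel columns grow to the right and rows downward; lengths in m; the calibration is good to about 2 mm. The wrist camera is an equidistant fisheye: a pixel r from the principal point sees the ray r / f radians off the axis. A picture is of the moment at which its call begins: read the wrist's pose just before it. get_calibration takes no time and is no camera call; for the wrist camera it gives the pose at the moment of the call.
- robot.hand_in(): hands the job in; it is judged then, once.
The state is a dict: "t": time; "q": joint angles; "qd": joint speeds; "joint_efforts": joint torques, N m; "ee_pos": TCP position; "tcp_rot": TCP orientation; "ft_force": force on the tool from outside, world axes, zero at the start; "torque": the same for the moment, N m; "grip_width": opening from 0.0 (shut) to 1.0 (fully open); "grip_force": force on a finger pad.
Only numpy, scipy, OpenCV 4.12 (cv2) and the standard library are available. Lean on these libraries where they do the work, as an engineer would, in place of code of your own. Each camera call takes 0.05 s, during which the arm holds its last target. There are 200 camera calls.

## Working session

There is one attempt and no reset: what is moved stays moved. The work goes in short steps, Python scripts to look and compute and a tool call to move; the robot and the scene stay as the last step left them, time stands still between calls to the robot, and variables do not carry over. Pictures are saved under pics/ and viewed, at most 10 in all, crops included, and the job is handed in when it is done.

Besides the shell and the picture viewer there is one more tool, called after ">>>" by a JSON object that holds its "name" and its "arguments", one argument or row to a line. apply_moves: Moves the arm, as the interface text tells. Its arguments: {"type":"object","properties":{"steps":{"type":"array","items":{"type":"array"}},"force":{"type":"number"}},"required":["steps"]}

```bash
ls; mkdir -p pics; python3 - <<'E'
from workcell import robot,get_image,get_calibration
import cv2,numpy as np
s=robot.sense();print({k:np.round(v,3).tolist() for k,v in s.items()})
for n in ["scene","side"]:
    cv2.imwrite(f"pics/{n}0.png",get_image(n)); c=get_calibration(n)
    print(n,np.round(c["mtx"],1).tolist(),np.round(c["rvec"],4).ravel(),np.round(c["tvec"],4).ravel(), -cv2.Rodrigues(np.array(c["rvec"]))[0].T@np.array(c["tvec"]).ravel())
E
```

```text
pics
{'t': 0.0, 'q': [55.192, 5.999, 5.527, 89.605, -0.001, 77.528], 'qd': [-0.036, 0.057, 0.087, 0.075, 0.066, 0.007], 'joint_efforts': [0.0, -55.693, 50.365, 0.017, -0.0, -0.0], 'ee_pos': [0.228, 0.555, 0.231], 'tcp_rot': [-179.925, -0.015, 157.664], 'ft_force': [0.25, -0.703, -0.546], 'torque': [-0.011, 0.005, -0.023], 'grip_force': 0.0, 'grip_width': 0.998}
scene [[457.4, 0.0, 247.4], [0.0, 457.4, 186.8], [0.0, 0.0, 1.0]] [ 1.0576 -2.1948  1.1688] [0.2499 0.3322 0.4589] [-0.01327783  0.31118687  0.53517396]
side [[359.5, 0.0, 250.7], [0.0, 359.5, 192.4], [0.0, 0.0, 1.0]] [ 2.6492  0.2587 -0.0465] [-0.5047 -0.1628  1.0257] [ 0.60344447 -0.5128608   0.84028171]
```

View pics/scene0.png

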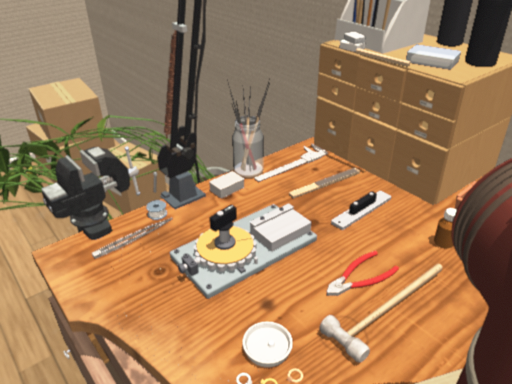

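View pics/side0.png

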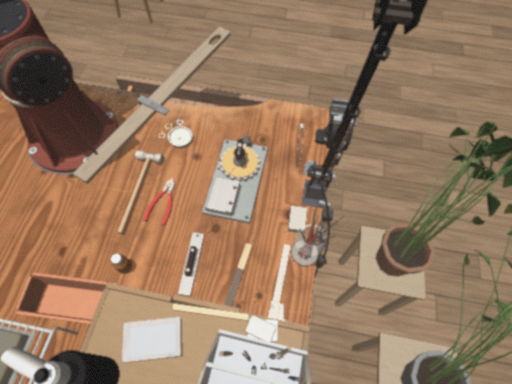

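The scene view shows the disc at about (225,247), the ledge at (280,228) and the straightedge with its black grip at (362,208). In the side view they are at (240,162), (222,195) and (191,263), and the emery stick is at (239,275). Next I measure.

```bash
cat > h.py <<'E'
from workcell import robot,get_image,get_calibration
import cv2,numpy as np
def cam(n):
    c=get_calibration(n); R=cv2.Rodrigues(np.array(c["rvec"],float))[0]; t=np.array(c["tvec"],float).ravel()
    return np.array(c["mtx"],float),R,t
def cast(n,uv,z,C=None):
    K,R,t=C or cam(n); uv=np.atleast_2d(np.array(uv,float))
    if n=="wrist":
        x=(uv-K[:2,2])/[K[0,0],K[1,1]]; r=np.linalg.norm(x,axis=1,keepdims=True)+1e-12
        d=np.hstack([x/r*np.sin(r),np.cos(r)])
    else: d=np.hstack([(uv-K[:2,2])/[K[0,0],K[1,1]],np.ones((len(uv),1))])
    d=d@R; o=-R.T@t
    return o+d*((z-o[2])/d[:,2])[:,None]
def proj(n,P,C=None):
    K,R,t=C or cam(n); p=np.atleast_2d(P)@R.T+t
    if n=="wrist":
        rho=np.linalg.norm(p[:,:2],axis=1,keepdims=True); th=np.arctan2(rho,p[:,2:])
        return p[:,:2]/(rho+1e-12)*th*[K[0,0],K[1,1]]+K[:2,2]
    return p[:,:2]/p[:,2:]*[K[0,0],K[1,1]]+K[:2,2]
E
python3 - <<'E'
from h import *
for n in ["scene","side"]:
    im=cv2.imread(f"pics/{n}0.png"); hsv=cv2.cvtColor(im,cv2.COLOR_BGR2HSV)
    roi=np.zeros(im.shape[:2],np.uint8)
    (x0,y0,x1,y1)=(160,190,320,295) if n=="scene" else (195,130,275,225)
    roi[y0:y1,x0:x1]=1
    m=(cv2.inRange(hsv,(18,120,150),(32,255,255))*roi)
    ys,xs=np.nonzero(m); P=cast(n,np.c_[xs,ys],0.034)[:,:2]
    h=cv2.convexHull(P.astype(np.float32))[:,0]
    print(n,len(xs),"disc",cv2.minEnclosingCircle(h), P.min(0),P.max(0))
    # straightedge: low saturation bright
    (x0,y0,x1,y1)=(325,180,400,235) if n=="scene" else (172,228,210,302)
    r2=np.zeros_like(roi); r2[y0:y1,x0:x1]=1
    m=cv2.inRange(hsv,(0,0,110),(180,70,255))*r2
    cn=max(cv2.findContours(m,0,cv2.CHAIN_APPROX_NONE)[0],key=cv2.contourArea)[:,0]
    Q=cast(n,cn,0.008)[:,:2].astype(np.float32); print("edge",cv2.minAreaRect(Q))
    # base plate
    m=cv2.inRange(hsv,(80,10,60),(115,120,255))*roi
    cn=cv2.findContours(m,0,cv2.CHAIN_APPROX_NONE)[0]; cn=np.vstack([c for c in cn if len(c)>15])[:,0]
    Q=cast(n,cn,0.014)[:,:2].astype(np.float32); print("base",cv2.minAreaRect(Q))
a=cv2.resize(cv2.imread("pics/side0.png")[130:225,195:275],None,fx=5,fy=5,interpolation=2)
b=cv2.resize(cv2.imread("pics/side0.png")[225:305,165:265],(400,475),interpolation=2)
cv2.imwrite("pics/c1.png",np.hstack([a,b]))
cv2.imwrite("pics/c2.png",cv2.resize(cv2.imread("pics/scene0.png")[180:300,165:325],(800,600),interpolation=2))
E
```

```text
scene 1224 disc ((0.484957754611969, -0.011194715276360512), 0.048603203147649765) [ 0.43704992 -0.0591896 ] [0.53341771 0.03473606]
edge ((0.4260006844997406, -0.2950018644332886), (0.03324613720178604, 0.15606771409511566), 2.392838478088379)
base ((0.6737262010574341, -0.038905516266822815), (0.08854296058416367, 0.0616956502199173), 64.12065887451172)Traceback (most recent call last):
  File "<stdin>", line 9, in <module>
TypeError: 'NoneType' object is not subscriptable
```

```bash
python3 - <<'E'
from h import *
im=cv2.imread("pics/side0.png"); hsv=cv2.cvtColor(im,cv2.COLOR_BGR2HSV)
for p in [(230,160),(252,160),(235,150),(222,195),(212,180),(258,190),(190,280),(195,240),(180,230)]: print(p,hsv[p[1],p[0]])
a=cv2.resize(im[130:225,195:275],(400,475),interpolation=2)
b=cv2.resize(im[225:305,165:232],(400,475),interpolation=2)
cv2.imwrite("pics/c1.png",np.hstack([a,b]))
cv2.imwrite("pics/c2.png",cv2.resize(cv2.imread("pics/scene0.png")[180:300,165:325],(800,600),interpolation=2))
E
```

```text
(230, 160) [ 20 106 233]
(252, 160) [ 20 109 232]
(235, 150) [ 16  94 103]
(222, 195) [ 20  14 221]
(212, 180) [ 15  32 174]
(258, 190) [ 11 101 141]
(190, 280) [ 15  13 228]
(195, 240) [ 15  11 225]
(180, 230) [ 12 135 194]
```

View pics/c2.png

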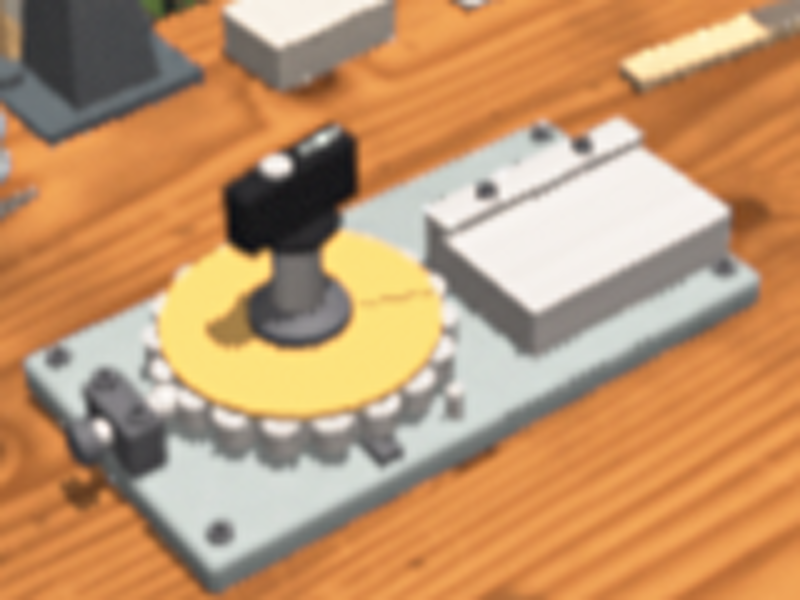

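View pics/c1.png

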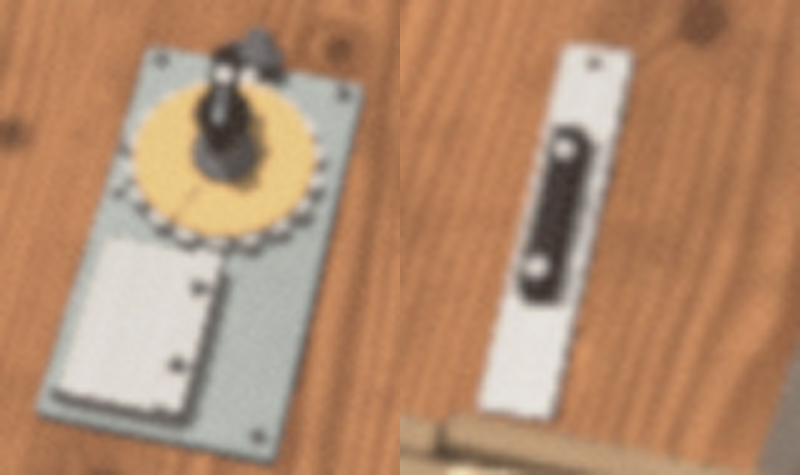

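The crops show the disc with its collar, the guide ledge with the lip on its world +x side (scene crop line (455,225)–(640,138)), and a clean view of the straightedge.

```bash
python3 - <<'E'
from h import *
for n in ["scene","side"]:
    im=cv2.imread(f"pics/{n}0.png"); hsv=cv2.cvtColor(im,cv2.COLOR_BGR2HSV)
    roi=np.zeros(im.shape[:2],np.uint8)
    (x0,y0,x1,y1)=(160,190,320,295) if n=="scene" else (218,142,262,180)
    roi[y0:y1,x0:x1]=1
    lo=(18,120,150) if n=="scene" else (17,85,180)
    m=cv2.inRange(hsv,lo,(32,255,255))*roi
    cn=max(cv2.findContours(m,0,1)[0],key=cv2.contourArea)
    P=cast(n,cn[:,0],0.034)[:,:2].astype(np.float32)
    print(n,"disc",cv2.minEnclosingCircle(cv2.convexHull(P)))
    r2=np.zeros_like(roi)
    (x0,y0,x1,y1)=(325,180,400,235) if n=="scene" else (172,228,210,302); r2[y0:y1,x0:x1]=1
    m=cv2.inRange(hsv,(0,0,110),(180,70,255))*r2
    cn=max(cv2.findContours(m,0,1)[0],key=cv2.contourArea)[:,0]
    print("edge",cv2.minAreaRect(cast(n,cn,0.008)[:,:2].astype(np.float32)))
s=lambda q:[(165+x/5,180+y/5) for x,y in q]
c=lambda q:[(195+x/5,130+y/5) for x,y in q]
print("base scene",cast("scene",s([(28,360),(215,572),(757,280)]),.014).round(4).tolist())
print("base side",cast("side",c([(148,47),(362,85),(275,460),(38,410)]),.014).round(4).tolist())
print("lip foot scene",cast("scene",s([(455,228),(642,140)]),.036).round(4).tolist())
print("lip top outer side",cast("side",c([(224,255),(185,420)]),.042).round(4).tolist(), "ledge -x",cast("side",c([(105,240),(60,392)]),.036).round(4).tolist())
print("knob side ends z.1",cast("side",c([(224,62),(222,125)]),.1).round(4).tolist(),"scene",cast("scene",s([(240,180),(345,130)]),.1).round(4).tolist())
print("lamp base",cast("side",[(318,180),(330,115)],0).round(3).tolist(),cast("scene",[(185,195),(90,225),(85,165)],0).round(3).tolist())
print("drawer front top corner",cast("side",[(110,285),(310,325)],0.1).round(3).tolist())
E
```

```text
scene disc ((0.484957754611969, -0.011194715276360512), 0.048603203147649765)
edge ((0.4260006844997406, -0.2950018644332886), (0.03324613720178604, 0.15606771409511566), 2.392838478088379)
side disc ((0.486333429813385, -0.012340876273810863), 0.047330837696790695)
edge ((0.42809298634529114, -0.2959654629230499), (0.03049645572900772, 0.1531822234392166), 2.5062787532806396)
base scene [[0.5448, 0.0599, 0.014], [0.4226, 0.0643, 0.014], [0.4171, -0.1629, 0.014]]
base side [[0.4274, 0.0619, 0.014], [0.5495, 0.0604, 0.014], [0.5452, -0.17, 0.014], [0.4231, -0.1666, 0.014]]
lip foot scene [[0.4865, -0.0816, 0.036], [0.4835, -0.1678, 0.036]]
lip top outer side [[0.5002, -0.076, 0.042], [0.5004, -0.1696, 0.042]] ledge -x [[0.4375, -0.0761, 0.036], [0.436, -0.1643, 0.036]]
knob side ends z.1 [[0.485, 0.0007, 0.1], [0.4917, -0.0363, 0.1]] scene [[0.4849, 0.006, 0.1], [0.4855, -0.0358, 0.1]]
lamp base [[0.7, -0.008, 0.0], [0.712, 0.221, 0.0]] [[0.697, -0.06, 0.0], [0.726, 0.134, 0.0], [0.955, 0.055, 0.0]]
drawer front top corner [[0.298, -0.398, 0.1], [0.708, -0.396, 0.1]]
```

```bash
cat >> h.py <<'E'
from scipy.spatial.transform import Rotation as Ro
def go(p,yaw):
    s=robot.sense(); R=Ro.from_euler("xyz",s["tcp_rot"],degrees=True); T=Ro.from_euler("xyz",[180,0,yaw],degrees=True)
    print("t",round(s["t"],2),"at",np.round(s["ee_pos"],4),np.round(s["tcp_rot"],2),"-> shift mm",np.round(R.inv().apply(np.array(p)-s["ee_pos"])*1000,1),"turn",np.round((R.inv()*T).as_rotvec(),4))
E
python3 -c "
from h import *
go([.46,.13,.26],120); go([.45,-.06,.26],90)"
```

```text
t 0.1 at [0.2278 0.5547 0.2306] [-1.7993e+02 -2.0000e-02  1.5767e+02] -> shift mm [-376.2 -304.7  -29.1] turn [-1.200e-03  1.000e-04  6.574e-01]
t 0.1 at [0.2278 0.5547 0.2306] [-1.7993e+02 -2.0000e-02  1.5767e+02] -> shift mm [-439.1 -484.2  -28.9] turn [-1.200e-03  5.000e-04  1.181e+00]
```

>>> {"name": "apply_moves", "arguments": {
  "steps": [
    [-1, [-45, -37, -29], [0, 0, 0.08]],
    [-1, [-90, -73, -29], [0, 0, 0.17]],
    [-1, [-135, -110, -29], [0, 0, 0.26]],
    [-1, [-180, -146, -29], [0, 0, 0.35]],
    [-1, [-225, -183, -29], [0, 0, 0.44]]
  ]
}}

```text
t: 0.72
ee_pos: [0.367, 0.2986, 0.2601]
tcp_rot: [180.0, 0.0, 132.3]
ft_force: [0.9, 0.7, -0.5]
grip_width: 1.002
grip_force: 0.0
```

```bash
python3 -c "
from h import *
go([.45,0.02,.26],90);go([.45,-.06,.26],90)"
```

```text
t 0.72 at [0.367  0.2986 0.2601] [179.99   0.   132.3 ] -> shift mm [-2.619e+02 -1.262e+02  1.000e-01] turn [ 1.000e-04 -0.000e+00  7.383e-01]
t 0.72 at [0.367  0.2986 0.2601] [179.99   0.   132.3 ] -> shift mm [-321. -180.    0.] turn [ 1.000e-04 -0.000e+00  7.383e-01]
```

>>> {"name": "apply_moves", "arguments": {
  "steps": [
    [-1, [-54, -25, 0], [0, 0, 0.15]],
    [-1, [-108, -50, 0], [0, 0, 0.3]],
    [-1, [-160, -75, 0], [0, 0, 0.45]],
    [-1, [-212, -101, 0], [0, 0, 0.6]],
    [-1, [-262, -126, 0], [0, 0, 0.738]]
  ]
}}

```text
t: 1.35
ee_pos: [0.4506, 0.0199, 0.2601]
tcp_rot: [180.0, -0.0, 89.9]
ft_force: [0.2, 0.6, 0.7]
grip_width: 1.003
grip_force: 0.0
```

```bash
python3 - <<'E'
from h import *
C=cam("wrist"); im=get_image("wrist"); cv2.imwrite("pics/w1.png",im)
go([.45,-.08,.26],90)
K,R,t=C; print(K,"cam at",-R.T@t, "axis",R[2])
print(proj("wrist",[[.4856,-.012,.034],[.4845,-.119,.036],[.427,-.2955,.008]],C))
E
```

```text
t 1.4 at [0.452  0.0145 0.2595] [1.7999e+02 1.4000e-01 8.9280e+01] -> shift mm [-94.5  -0.8  -0.3] turn [ 0.0001  0.0025 -0.0126]
[[297.31863964   0.         250.77904593]
 [  0.         297.31863964 185.84213496]
 [  0.           0.           1.        ]] cam at [0.45136679 0.09098954 0.40286354] axis [-0.00123791 -0.27852346 -0.96042863]
[[277.64673271 182.81729653]
 [274.7864435  256.28914107]
 [237.82032719 332.17994699]]
```

View pics/w1.png

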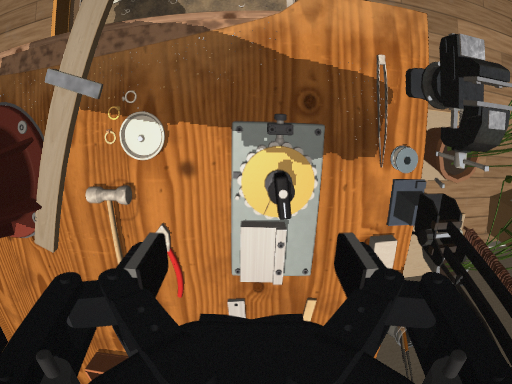

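The wrist view shows the fixture at (278,200), the knob bar from (277,178) to (285,215) and leaning anticlockwise, so the plate is probably at stop 1. The lip is at columns 273–285. Next I fit the edges for fixture yaw and lip position.

>>> {"name": "apply_moves", "arguments": {
  "steps": [
    [-1, [-50, 0, 0], [0, 0, 0]],
    [-1, [-95, 0, 0], [0, 0, 0]],
    [-1, [-95, 0, 0], [0, 0, 0]]
  ]
}}

```text
t: 1.78
ee_pos: [0.4504, -0.0754, 0.2597]
tcp_rot: [-179.9, -0.0, 90.0]
ft_force: [-0.4, 1.2, 0.3]
grip_width: 1.0
grip_force: 0.0
```

```bash
python3 - <<'E'
from h import *
C=cam("wrist"); im=get_image("wrist"); cv2.imwrite("pics/w2.png",im)
go([.427,-.2955,.15],92.5)
np.save("C2.npy",np.array([C[0],C[1],np.tile(C[2],(3,1))]))
P=np.array([[.4847,-.119,.036],[.427,-.2955,.008],[.4856,-.012,.034]]); q=proj("wrist",P,C); print(q.round(1))
L=im.astype(float).mean(2); S=cv2.cvtColor(im,cv2.COLOR_BGR2HSV)[...,1].astype(float)
r=int(round(q[0,1]))
for rr in (r-20,r,r+20): print(rr,L[rr,int(q[0,0])-50:int(q[0,0])+50].astype(int).tolist())
x,y=q[0].astype(int); a=cv2.resize(im[max(0,y-75):y+75,x-100:x+100],(800,600),interpolation=2)
cv2.imwrite("pics/c3.png",a); print("crop origin",x-100,max(0,y-75))
E
```

```text
t 1.82 at [ 0.4505 -0.074   0.2599] [-1.7996e+02 -4.0000e-02  9.0020e+01] -> shift mm [-221.6  -23.5  109.7] turn [-0.0008 -0.0006 -0.0433]
[[277.2 192. ]
 [236.4 290.9]
 [279.2 108.3]]
172 [104, 104, 88, 133, 161, 167, 168, 168, 167, 167, 168, 169, 155, 207, 221, 218, 220, 220, 219, 220, 223, 222, 221, 222, 223, 219, 219, 218, 217, 217, 218, 218, 221, 220, 217, 218, 219, 220, 220, 216, 215, 219, 219, 217, 219, 219, 222, 222, 218, 219, 139, 204, 221, 218, 214, 213, 214, 208, 211, 212, 215, 220, 104, 162, 164, 164, 164, 164, 162, 162, 161, 161, 159, 160, 159, 161, 160, 161, 160, 160, 160, 158, 156, 156, 158, 156, 155, 155, 154, 156, 155, 158, 130, 75, 92, 103, 115, 118, 116, 114]
192 [100, 98, 82, 127, 162, 169, 167, 167, 166, 166, 165, 166, 193, 212, 216, 215, 216, 215, 215, 218, 220, 219, 216, 220, 218, 215, 214, 212, 213, 216, 216, 218, 216, 214, 215, 216, 216, 218, 215, 213, 215, 216, 216, 216, 216, 217, 219, 216, 218, 142, 198, 217, 213, 212, 210, 210, 205, 209, 211, 213, 167, 103, 159, 162, 161, 163, 162, 161, 162, 161, 161, 160, 161, 161, 163, 162, 161, 159, 157, 158, 158, 157, 159, 160, 159, 159, 159, 157, 156, 158, 139, 89, 81, 82, 92, 107, 113, 114, 110, 108]
212 [100, 95, 87, 129, 162, 168, 128, 99, 89, 83, 85, 75, 179, 211, 211, 211, 210, 210, 211, 215, 215, 212, 213, 215, 212, 211, 207, 206, 211, 210, 211, 210, 209, 210, 209, 209, 212, 209, 207, 210, 212, 213, 212, 210, 209, 213, 211, 213, 135, 201, 214, 165, 111, 93, 91, 94, 143, 192, 209, 90, 94, 163, 162, 163, 164, 162, 163, 163, 161, 161, 160, 161, 160, 158, 159, 161, 160, 160, 159, 160, 157, 122, 71, 55, 62, 137, 156, 157, 144, 92, 86, 82, 81, 83, 90, 106, 114, 117, 115, 110]
crop origin 177 117
```

View pics/c3.png

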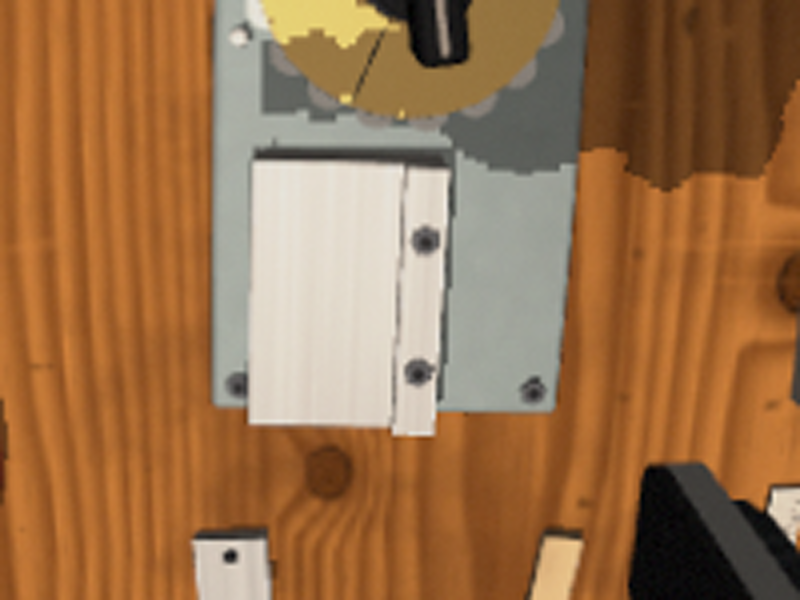

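The crop shows the ledge with the dark lip line at about column 276, the scribed line on the disc, and the ends of the straightedge (232,540) and emery stick below.

```bash
python3 - <<'E'
from h import *
A=np.load("C2.npy"); C=(A[0],A[1],A[2][0]); im=cv2.imread("pics/w2.png"); L=im.astype(float).mean(2)
K,R,t=C
foot=[];left=[]
for r in range(162,220):
    w=L[r,268:282]; d=np.clip(195-w,0,None); d[np.abs(np.arange(14)-d.argmax())>1]=0
    if d.max()>30 and d.argmax()<12: foot.append((268+(d*np.arange(14)).sum()/d.sum(),r))
    g=np.diff(L[r,234:246]); g=np.clip(g,0,None); left.append((234.5+(g*np.arange(11)).sum()/g.sum(),r))
for nm,p,z in (("lip",foot,.039),("left",left,.036)):
    P=cast("wrist",p,z,C)[:,:2]; k=np.polyfit(P[:,1],P[:,0],1); res=P[:,0]-np.polyval(k,P[:,1]); P=P[abs(res)<.001]; k=np.polyfit(P[:,1],P[:,0],1)
    print(nm,len(P),"yaw",-np.degrees(np.arctan(k[0])),"x at y=-.119",np.polyval(k,-.119),"res",res.std())
S=lambda x,y:(177+x/4,117+y/4)
print("ledge ends left y",cast("wrist",[S(251,160),S(248,424)],.036,C)[:,:2], "lip ends",cast("wrist",[S(448,168),S(434,434),S(408,166),S(393,433)],.042,C)[:,:2])
print("straightedge far end",cast("wrist",[S(194,540),S(267,538)],.008,C)[:,:2])
print("base",cast("wrist",[S(213,406),S(554,410)],.014,C)[:,:2])
go([.427,-.2955,.12],92.5)
E
```

```text
lip 31 yaw -1.270779008582105 x at y=-.119 0.4830817178822854 res 0.0009011280943924473
left 58 yaw -1.8437076534465229 x at y=-.119 0.4357123305152567 res 0.00021727581460042732
ledge ends left y [[ 0.43680738 -0.07300329]
 [ 0.43471424 -0.16244111]] lip ends [[ 0.49801187 -0.07429151]
 [ 0.49658264 -0.16374056]
 [ 0.48551832 -0.07373204]
 [ 0.48289222 -0.16323545]]
straightedge far end [[ 0.41225681 -0.22254723]
 [ 0.43980338 -0.22144473]]
base [[ 0.42143891 -0.16504285]
 [ 0.54337783 -0.16742099]]
t 1.82 at [ 0.4505 -0.074   0.2599] [-1.7996e+02 -4.0000e-02  9.0020e+01] -> shift mm [-221.6  -23.5  139.7] turn [-0.0008 -0.0006 -0.0433]
```

>>> {"name": "apply_moves", "arguments": {
  "steps": [
    [-1, [-58, -6, 30], [0, 0, -0.01]],
    [-1, [-115, -12, 60], [0, 0, -0.02]],
    [-1, [-170, -18, 90], [0, 0, -0.03]],
    [-1, [-222, -23, 120], [0, 0, -0.042]],
    [-1, [-222, -23, 150], [0, 0, -0.042]]
  ],
  "force": 40
}}

```text
t: 2.45
ee_pos: [0.4283, -0.297, 0.1091]
tcp_rot: [180.0, 0.0, 92.5]
ft_force: [-0.0, 0.2, -0.7]
grip_width: 1.0
grip_force: 0.0
```

>>> {"name": "apply_moves", "arguments": {
  "steps": [
    [-1, [0, 0, 0], [0, 0, 0]],
    [-1, [0, 0, 0], [0, 0, 0]]
  ]
}}

```text
t: 2.7
ee_pos: [0.4293, -0.2943, 0.1116]
tcp_rot: [180.0, 0.0, 92.7]
ft_force: [0.2, 0.2, 0.8]
grip_width: 0.999
grip_force: 0.0
```

```bash
python3 - <<'E'
from h import *
C=cam("wrist"); im=get_image("wrist"); cv2.imwrite("pics/w3.png",im)
go([.428,-.296,.011],92.4)
print(proj("wrist",[[.428,-.296,.03],[.4265,-.261,.03],[.4295,-.331,.03],[.425,-.222,.008]],C).round(1), proj("wrist",[robot.sense()["ee_pos"]],C))
cv2.imwrite("pics/c4.png",cv2.resize(im[100:300,120:380],(780,600)))
E
```

```text
t 2.75 at [ 0.4295 -0.2947  0.1121] [1.7992e+02 8.0000e-02 9.2670e+01] -> shift mm [ -1.1  -1.7 101.1] turn [0.0015 0.0014 0.0047]
[[248.4 194.9]
 [248.5 151.2]
 [248.4 234.9]
 [249.  100.1]] [[250.19895028 240.15291362]]
```

View pics/c4.png

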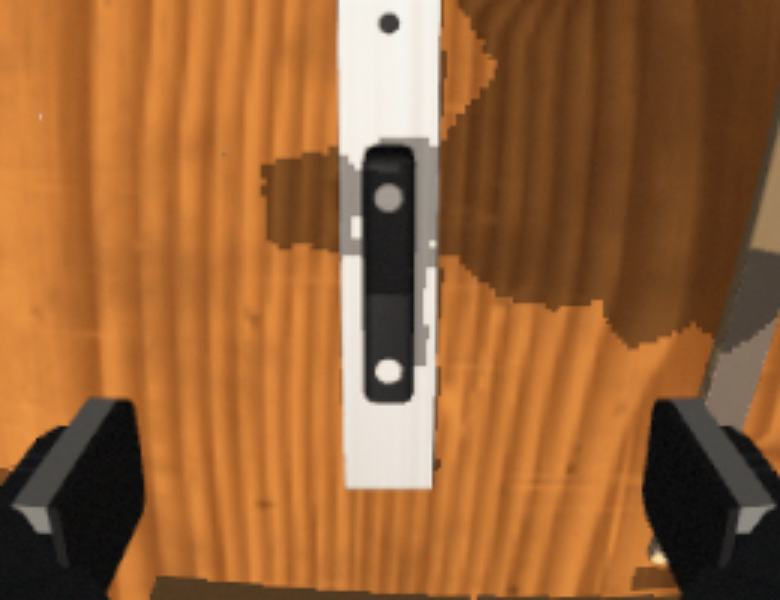

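The grip bar runs vertically in the crop from (388,145) to (388,403), so it is aligned with the tool and within about 3 mm of the prediction. The emery stick at right is clear of the fingers. I descend and grip.

>>> {"name": "apply_moves", "arguments": {
  "steps": [
    [-1, [1.5, -1, 40], [0, 0, 0]],
    [-1, [1.5, -1, 75], [0, 0, 0]],
    [-1, [1.5, -1, 92], [0, 0, 0]],
    [-1, [1.5, -1, 101], [0, 0, 0]],
    [-1, [1.5, -1, 101], [0, 0, 0]]
  ]
}}

```text
t: 3.38
ee_pos: [0.4278, -0.2939, 0.01]
tcp_rot: [180.0, 0.0, 92.6]
ft_force: [-0.6, 0.1, 0.0]
grip_width: 0.997
grip_force: 0.0
```

>>> {"name": "apply_moves", "arguments": {
  "steps": [
    [1, [0, 0, 0], [0, 0, 0]],
    [1, [0, 0, 0], [0, 0, 0]],
    [1, [0, 0, 0], [0, 0, 0]],
    [1, [0, 0, 0], [0, 0, 0]],
    [1, [0, 0, 0], [0, 0, 0]]
  ],
  "force": 40
}}

```text
t: 4.0
ee_pos: [0.4276, -0.2939, 0.0096]
tcp_rot: [180.0, 0.0, 92.6]
ft_force: [0.7, 0.0, 2.8]
grip_width: 0.152
grip_force: 39.9
```

>>> {"name": "apply_moves", "arguments": {
  "steps": [
    [1, [0, 0, -20], [0, 0, 0]],
    [1, [0, 0, -50], [0, 0, 0]],
    [1, [0, 0, -75], [0, 0, 0]],
    [1, [0, 0, -75], [0, 0, 0]]
  ]
}}

```text
t: 4.5
ee_pos: [0.4281, -0.2946, 0.0856]
tcp_rot: [179.9, 0.1, 92.6]
ft_force: [0.7, -0.2, -2.4]
grip_width: 0.156
grip_force: 39.3
```

```bash
python3 - <<'E'
from h import *
go([.460,-.122,.085],88.6)
E
```

```text
t 4.5 at [ 0.4281 -0.2946  0.0856] [1.799e+02 1.200e-01 9.258e+01] -> shift mm [171.   39.6   0.3] turn [0.0018 0.0021 0.0694]
```

>>> {"name": "apply_moves", "arguments": {
  "steps": [
    [1, [40, 10, 0], [0, 0, 0.02]],
    [1, [85, 20, 0], [0, 0, 0.035]],
    [1, [130, 30, 0], [0, 0, 0.05]],
    [1, [160, 38, 0], [0.001, 0.001, 0.069]],
    [1, [171, 40, 0], [0.001, 0.001, 0.069]]
  ]
}}

```text
t: 5.12
ee_pos: [0.459, -0.1192, 0.0826]
tcp_rot: [-179.8, -0.1, 88.7]
ft_force: [0.3, -0.4, -3.2]
grip_width: 0.154
grip_force: 39.4
```

>>> {"name": "apply_moves", "arguments": {
  "steps": [
    [1, [0, 0, 0], [0, 0, 0]],
    [1, [0, 0, 0], [0, 0, 0]]
  ]
}}

```text
t: 5.38
ee_pos: [0.4594, -0.1219, 0.0839]
tcp_rot: [-179.9, -0.1, 88.6]
ft_force: [-0.0, -0.2, -2.7]
grip_width: 0.159
grip_force: 39.4
```

```bash
python3 - <<'E'
from h import *
C=cam("wrist"); im=get_image("wrist"); cv2.imwrite("pics/w4.png",im)
go([.464,-.121,.0500],88.6)
p=robot.sense()["ee_pos"]
q=proj("wrist",[[.4835,-.119,.036],p],C); print(q)
cv2.imwrite("pics/c5.png",cv2.resize(im[60:290,130:430],(780,598)))
E
```

```text
t 5.42 at [ 0.4594 -0.122   0.084 ] [-1.7993e+02 -5.0000e-02  8.8560e+01] -> shift mm [ 1.1  4.6 34. ] turn [-0.0013 -0.0009 -0.0006]
[[285.34664856 203.10881963]
 [249.89739484 239.53443348]]
```

View pics/c5.png

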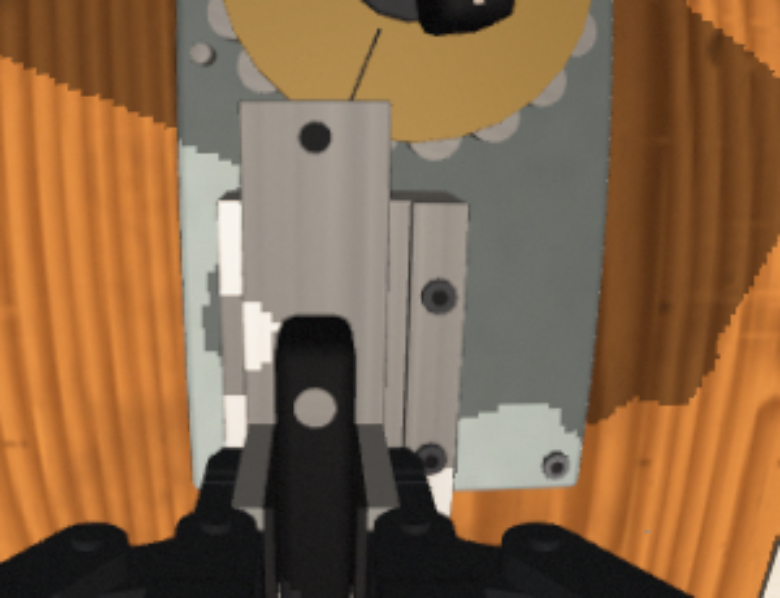

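The straightedge is held nearly parallel to the lip. The lip line runs (411,205)–(404,445) and the straightedge's right edge runs (390,101)–(386,420). I cast both for gap and angle.

```bash
python3 - <<'E'
from h import *
C=cam("wrist"); im=cv2.imread("pics/w4.png")
b=cv2.resize(im,None,fx=1,fy=1); L=im.astype(float).mean(2)
lip=[];re=[];le=[]
for r in range(140,225):
    w=L[r,284:291]; d=np.clip(np.median(w)-w,0,None); d[abs(np.arange(7)-d.argmax())>1]=0
    if d.max()>15: lip.append((284+(d*np.arange(7)).sum()/d.sum(),r))
for r in range(102,135):
    g=abs(np.diff(L[r,275:286])); re.append((275.5+g.argmax(),r))
    g=abs(np.diff(L[r,217:228])); le.append((217.5+g.argmax(),r))
def fit(p,z):
    P=cast("wrist",p,z,C)[:,:2]
    for _ in range(4):
        k=np.polyfit(P[:,1],P[:,0],1); e=abs(P[:,0]-np.polyval(k,P[:,1])); P=P[e<=max(2*e.std(),3e-4)]
    return len(P),-np.degrees(np.arctan(k[0])),k
for nm,p,z in (("lip",lip,.038),("right",re,.0824),("left",le,.0824)):
    n,a,k=fit(p,z); print(nm,n,a,"x at y -.119",np.polyval(k,-.119),"-.06",np.polyval(k,-.06))
print("end y",cast("wrist",[(130+315/2.6,60+101/2.6)],.0824,C))
E
```

```text
lip 85 -1.5161897322341369 x at y -.119 0.4836793917526931 -.06 0.4852410439645172
right 28 1.7301256653169383 x at y -.119 0.477104637353808 -.06 0.47532250868889714
left 26 -4.852962660736404 x at y -.119 0.44258671982321823 -.06 0.4475960150889625
end y [[ 0.46199843 -0.04952533  0.0824    ]]
```

```bash
python3 - <<'E'
from h import *
C=cam("wrist"); f=lambda x,y:(130+x/2.6,60+y/2.6)
P=cast("wrist",[f(241,103),f(390,103),f(243.5,250),f(389,250),f(246,415),f(387,415)],.0824,C); print(P.round(4)); print(np.diff(P[:,0])[::2])
go([.4645,-.1195,.0485],88.5)
E
```

```text
[[ 0.4483 -0.0494  0.0824]
 [ 0.4758 -0.0501  0.0824]
 [ 0.4477 -0.0773  0.0824]
 [ 0.4754 -0.078   0.0824]
 [ 0.4465 -0.111   0.0824]
 [ 0.475  -0.1118  0.0824]]
[0.02752181 0.02766255 0.02855284]
t 5.42 at [ 0.4594 -0.122   0.084 ] [-1.7993e+02 -5.0000e-02  8.8560e+01] -> shift mm [ 2.6  5.  35.5] turn [-0.0013 -0.0009  0.0011]
```

>>> {"name": "apply_moves", "arguments": {
  "steps": [
    [1, [1.5, 2, 10], [0, 0, 0]],
    [1, [3, 4, 22], [0, 0, 0]],
    [1, [3, 5, 32], [0, 0, 0]],
    [1, [3, 5, 36], [0, 0, 0]],
    [1, [3, 5, 36], [0, 0, 0]]
  ]
}}

```text
t: 6.05
ee_pos: [0.4644, -0.118, 0.0479]
tcp_rot: [-179.9, -0.1, 88.6]
ft_force: [-0.5, -0.2, -1.8]
grip_width: 0.15
grip_force: 39.3
```

>>> {"name": "apply_moves", "arguments": {
  "steps": [
    [1, [0, 0, 1], [0, 0, 0]],
    [1, [0, 0, 1.5], [0, 0, 0]],
    [1, [0, 0, 2], [0, 0, 0]]
  ]
}}

```text
t: 6.42
ee_pos: [0.4648, -0.1182, 0.0465]
tcp_rot: [-180.0, -0.0, 88.6]
ft_force: [0.3, 0.2, -1.8]
grip_width: 0.153
grip_force: 39.3
```

>>> {"name": "apply_moves", "arguments": {
  "steps": [
    [1, [0, 0, 0.5], [0, 0, 0]],
    [1, [0, 0, 1], [0, 0, 0]],
    [1, [0, 0, 1], [0, 0, 0]]
  ]
}}

```text
t: 6.8
ee_pos: [0.4646, -0.1181, 0.0452]
tcp_rot: [-179.9, -0.1, 88.6]
ft_force: [-0.0, 0.3, -2.6]
grip_width: 0.152
grip_force: 39.3
```

>>> {"name": "apply_moves", "arguments": {
  "steps": [
    [1, [0, 1, 0], [0, 0, 0]],
    [1, [0, 2, 0], [0, 0, 0]],
    [1, [0, 2, 0], [0, 0, 0]]
  ]
}}

```text
t: 7.18
ee_pos: [0.4668, -0.1182, 0.0453]
tcp_rot: [-179.9, -0.1, 88.6]
ft_force: [0.1, 0.1, -2.2]
grip_width: 0.152
grip_force: 39.3
```

>>> {"name": "apply_moves", "arguments": {
  "steps": [
    [1, [0, 0, 0.4], [0, 0, 0]],
    [1, [0, 0, 0.8], [0, 0, 0]],
    [1, [0, 0, 0.8], [0, 0, 0]]
  ]
}}

```text
t: 7.55
ee_pos: [0.4667, -0.1182, 0.0446]
tcp_rot: [-179.9, -0.1, 88.6]
ft_force: [-0.9, 1.2, 0.6]
grip_width: 0.157
grip_force: 39.6
```

>>> {"name": "apply_moves", "arguments": {
  "steps": [
    [1, [0, 0, 0.4], [0, 0, 0]],
    [1, [0, 0, 0.8], [0, 0, 0]],
    [1, [0, 0, 0.8], [0, 0, 0]]
  ]
}}

```text
t: 7.92
ee_pos: [0.4667, -0.1182, 0.0446]
tcp_rot: [-180.0, -0.0, 88.6]
ft_force: [-4.3, 2.4, 8.9]
grip_width: 0.152
grip_force: 41.0
```

>>> {"name": "apply_moves", "arguments": {
  "steps": [
    [1, [0, 0.3, -0.7], [0, 0, 0]],
    [1, [0, 1, -0.7], [0, 0, 0]],
    [1, [0, 1, -0.7], [0, 0, 0]]
  ]
}}

```text
t: 8.3
ee_pos: [0.4677, -0.1184, 0.0446]
tcp_rot: [-179.9, -0.0, 88.6]
ft_force: [-3.5, 0.0, 4.8]
grip_width: 0.152
grip_force: 40.3
```

>>> {"name": "apply_moves", "arguments": {
  "steps": [
    [1, [0, 0.5, 0], [0, 0, 0]],
    [1, [0, 1, 0], [0, 0, 0]],
    [1, [0, 1, 0], [0, 0, 0]]
  ]
}}

```text
t: 8.68
ee_pos: [0.4687, -0.1184, 0.0446]
tcp_rot: [-179.9, -0.0, 88.6]
ft_force: [-4.4, -0.1, 6.0]
grip_width: 0.154
grip_force: 40.5
```

>>> {"name": "apply_moves", "arguments": {
  "steps": [
    [1, [0, 0, -0.4], [0, 0, 0]],
    [1, [0, 0.5, -0.4], [0, 0, 0]],
    [1, [0, 0.5, -0.4], [0, 0, 0]]
  ]
}}

```text
t: 9.05
ee_pos: [0.4689, -0.1183, 0.0446]
tcp_rot: [-179.9, -0.1, 88.6]
ft_force: [-3.8, -0.6, 2.0]
grip_width: 0.15
grip_force: 40.0
```

>>> {"name": "apply_moves", "arguments": {
  "steps": [
    [1, [0, 0.4, 0], [0, 0, 0]],
    [1, [0, 0.7, 0], [0, 0, 0]],
    [1, [0, 0.7, 0], [0, 0, 0]]
  ]
}}

```text
t: 9.43
ee_pos: [0.469, -0.1183, 0.0446]
tcp_rot: [-179.8, -0.0, 88.6]
ft_force: [-8.4, -1.1, 5.1]
grip_width: 0.155
grip_force: 40.4
```

>>> {"name": "apply_moves", "arguments": {
  "steps": [
    [1, [0, 0.4, 0], [0, 0, 0]],
    [1, [0, 0.8, 0], [0, 0, 0]],
    [1, [0, 0.8, 0], [0, 0, 0]]
  ]
}}

```text
t: 9.8
ee_pos: [0.469, -0.1183, 0.0446]
tcp_rot: [-179.7, -0.0, 88.6]
ft_force: [-13.2, -1.8, 8.9]
grip_width: 0.156
grip_force: 41.0
```

```bash
python3 - <<'E'
from h import *
s=robot.sense(); print(s["torque"],s["ft_force"],s["ee_pos"])
C=cam("wrist"); im=get_image("wrist"); cv2.imwrite("pics/w5.png",im)
print(proj("wrist",[[.4835,-.119,.044],[.4855,-.044,.044]],C))
cv2.imwrite("pics/c6.png",cv2.resize(im[80:230,180:380],(800,600)))
E
```

```text
[-0.26949373  2.7427804  -0.02084106] [-13.15664726  -1.83307209   8.91396446] [ 0.46895484 -0.11826569  0.04463505]
[[276.88535807 239.20795913]
 [280.47780529  94.70516227]]
```

View pics/c6.png

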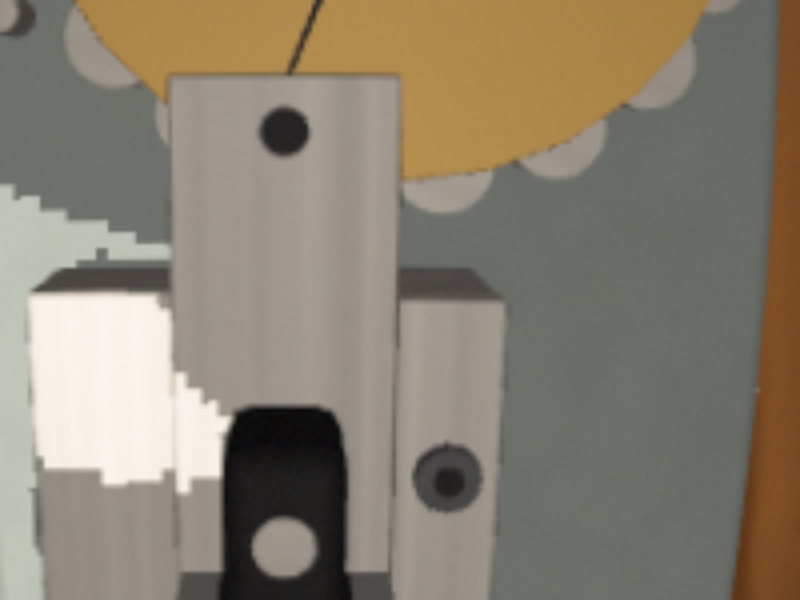

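The straightedge's edge touches the lip along its whole length (crop column ~397), and its end lies over the disc clear of the collar. I relax the push, then release.

>>> {"name": "apply_moves", "arguments": {
  "steps": [
    [1, [0, -0.8, -0.2], [0, 0, 0]],
    [1, [0, -1.4, -0.4], [0, 0, 0]],
    [1, [0, -1.4, -0.4], [0, 0, 0]]
  ]
}}

```text
t: 10.22
ee_pos: [0.4689, -0.1182, 0.0447]
tcp_rot: [-179.9, -0.1, 88.6]
ft_force: [-3.2, -1.0, -2.3]
grip_width: 0.157
grip_force: 39.3
```

>>> {"name": "apply_moves", "arguments": {
  "steps": [
    [0.3, [0, 0, 0], [0, 0, 0]],
    [0.3, [0, 0, 0], [0, 0, 0]],
    [0.3, [0, 0, 0], [0, 0, 0]],
    [0.3, [0, 0, 0], [0, 0, 0]]
  ]
}}

```text
t: 10.72
ee_pos: [0.4695, -0.1183, 0.0453]
tcp_rot: [-180.0, -0.1, 88.6]
ft_force: [0.2, -0.3, -0.3]
grip_width: 0.353
grip_force: 0.0
```

>>> {"name": "apply_moves", "arguments": {
  "steps": [
    [0.3, [0, 0, -5], [0, 0, 0]],
    [0.3, [0, 0, -20], [0, 0, 0]],
    [0.3, [0, 0, -60], [0, 0, 0]],
    [0.3, [0, 0, -110], [0, 0, 0]],
    [0.3, [0, 0, -130], [0, 0, 0]]
  ]
}}

```text
t: 11.35
ee_pos: [0.4707, -0.1191, 0.1795]
tcp_rot: [179.8, 0.1, 88.6]
ft_force: [0.8, 0.0, -0.8]
grip_width: 0.354
grip_force: 0.0
```

```bash
python3 - <<'E'
from h import *
C=cam("wrist"); im=get_image("wrist"); cv2.imwrite("pics/w6.png",im)
go([.4858,-.012,.14],98.6)
L=im.astype(float).mean(2)
q=proj("wrist",[[.4858,-.012,.1],[.4835,-.119,.044],[.4855,-.044,.044],[.4695,-.119,.066]],C); print(q.round(1))
x,y=q[0].astype(int)
m=(cv2.inRange(im,(0,0,0),(50,50,50))); r=np.zeros_like(m); r[max(0,y-60):y+60,x-60:x+60]=1
cn=max(cv2.findContours(m*r,0,1)[0],key=cv2.contourArea)[:,0]
P=cast("wrist",cn,.1,C)[:,:2].astype(np.float32); print("knob",cv2.minAreaRect(P),len(cn))
a=im[0:290,150:400]; cv2.imwrite("pics/c7.png",cv2.resize(a,(517,600)))
E
```

```text
t 11.4 at [ 0.4711 -0.1194  0.1807] [1.7973e+02 1.2000e-01 8.8630e+01] -> shift mm [107.8  11.9  40.5] turn [ 0.0045  0.0024 -0.1741]
[[266.9  53.6]
 [263.2 175.7]
 [263.9  97.1]
 [248.6 182.1]]
knob ((0.4855021834373474, -0.012606697157025337), (0.048900824040174484, 0.027643587440252304), 75.72440338134766) 158
```

View pics/c7.png

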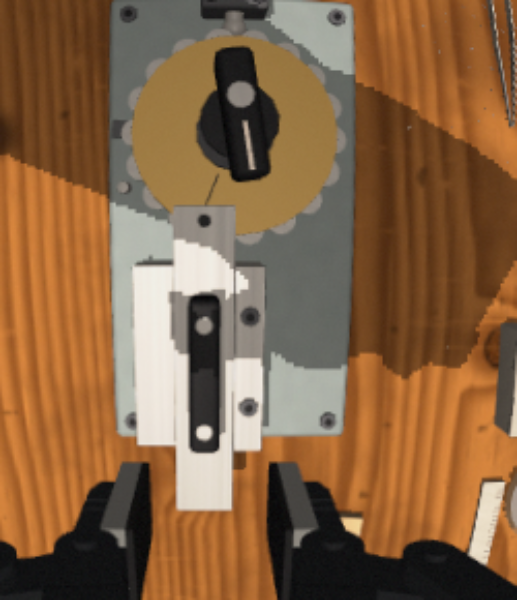

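The picture shows the straightedge flush on the ledge and released. The knob is centred at (241,112) in the crop and leans about 8–10° anticlockwise, which is stop 1. I move over the knob.

>>> {"name": "apply_moves", "arguments": {
  "steps": [
    [0, [30, 3, 0], [0, 0, -0.05]],
    [0, [65, 7, 5], [0, 0, -0.1]],
    [0, [95, 10, 20], [0.003, 0.002, -0.15]],
    [0, [107.5, 12, 40], [0.004, 0.002, -0.174]],
    [0, [107.5, 12, 45], [0.004, 0.002, -0.174]]
  ]
}}

```text
t: 12.02
ee_pos: [0.4829, -0.0106, 0.1281]
tcp_rot: [-179.6, -0.3, 98.6]
ft_force: [-0.4, -0.2, -0.0]
grip_width: 0.5
grip_force: 0.0
```

>>> {"name": "apply_moves", "arguments": {
  "steps": [
    [0, [0, 0, 0], [0, 0, 0]],
    [0, [0, 0, 0], [0, 0, 0]]
  ]
}}

```text
t: 12.28
ee_pos: [0.4842, -0.0121, 0.1308]
tcp_rot: [-179.8, -0.2, 98.5]
ft_force: [0.0, -0.8, 0.2]
grip_width: 0.501
grip_force: 0.0
```

```bash
python3 - <<'E'
from h import *
go([.4856,-.0123,.077],98.6)
E
```

```text
t 12.28 at [ 0.4842 -0.0121  0.1308] [-179.78   -0.18   98.51] -> shift mm [-0.6  1.6 53.8] turn [-0.0039 -0.0031 -0.0016]
```

>>> {"name": "apply_moves", "arguments": {
  "steps": [
    [0, [0, 1.5, 15], [-0.003, -0.003, 0]],
    [0, [-0.5, 1.5, 35], [-0.003, -0.003, 0]],
    [0, [-0.5, 1.5, 48], [-0.003, -0.003, 0]],
    [0, [-0.5, 1.5, 54], [-0.003, -0.003, 0]],
    [0, [-0.5, 1.5, 54], [-0.003, -0.003, 0]]
  ]
}}

```text
t: 12.9
ee_pos: [0.4851, -0.0113, 0.076]
tcp_rot: [-179.9, -0.0, 98.6]
ft_force: [0.4, 0.8, 0.2]
grip_width: 0.498
grip_force: 0.0
```

>>> {"name": "apply_moves", "arguments": {
  "steps": [
    [1, [0, 0, 0], [0, 0, 0]],
    [1, [0, 0, 0], [0, 0, 0]],
    [1, [0, 0, 0], [0, 0, 0]],
    [1, [0, 0, 0], [0, 0, 0]]
  ],
  "force": 60
}}

```text
t: 13.4
ee_pos: [0.4855, -0.0115, 0.0771]
tcp_rot: [-179.9, 0.0, 98.6]
ft_force: [-3.2, -0.3, 5.4]
grip_width: 0.154
grip_force: 59.6
```

```bash
python3 - <<'E'
from h import *
s=robot.sense(); print(s["torque"],s["ft_force"]); go([.4856,-.0123,.077],118.6)
E
```

```text
[-0.01373319  0.58982161 -0.0025413 ] [-3.20246158 -0.25221773  5.43448862]
t 13.4 at [ 0.4855 -0.0115  0.0771] [-179.95    0.     98.59] -> shift mm [-0.8 -0.   0.1] turn [-9.000e-04 -1.000e-04 -3.492e-01]
```

>>> {"name": "apply_moves", "arguments": {
  "steps": [
    [1, [0, 0, 0], [0, 0, -0.08]],
    [1, [0, 0, 0], [0, 0, -0.16]],
    [1, [0, 0, 0], [0, 0, -0.24]],
    [1, [0, 0, 0], [0, 0, -0.31]],
    [1, [0, 0, 0], [0, 0, -0.35]]
  ]
}}

```text
t: 14.02
ee_pos: [0.4854, -0.0115, 0.0771]
tcp_rot: [-179.9, -0.0, 118.7]
ft_force: [-3.3, 0.8, 5.7]
grip_width: 0.148
grip_force: 59.9
```

>>> {"name": "apply_moves", "arguments": {
  "steps": [
    [1, [0, 0, 0], [0, 0, 0]],
    [1, [0, 0, 0], [0, 0, 0]]
  ]
}}

```text
t: 14.28
ee_pos: [0.4854, -0.0115, 0.0771]
tcp_rot: [-179.9, -0.0, 118.6]
ft_force: [-3.5, -0.8, 5.8]
grip_width: 0.149
grip_force: 59.8
```

```bash
python3 - <<'E'
from h import *
s=robot.sense(); print(s["torque"],s["ft_force"],s["tcp_rot"])
E
```

```text
[-0.0458579   0.64696101  0.01454886] [-3.5094652  -0.79571879  5.78680966] [-1.79939405e+02 -1.91043285e-02  1.18647317e+02]
```

Torque is near zero, so the plate sits in a stop. I press further to confirm this is the dead stop.

>>> {"name": "apply_moves", "arguments": {
  "steps": [
    [1, [0, 0, 0], [0, 0, -0.03]],
    [1, [0, 0, 0], [0, 0, -0.05]],
    [1, [0, 0, 0], [0, 0, -0.06]],
    [1, [0, 0, 0], [0, 0, -0.06]]
  ]
}}

```text
t: 14.78
ee_pos: [0.4854, -0.0115, 0.0771]
tcp_rot: [-179.9, -0.0, 122.0]
ft_force: [-2.9, 0.3, 5.7]
grip_width: 0.152
grip_force: 63.7
```

```bash
python3 - <<'E'
from h import *
s=robot.sense(); print(s["torque"],s["ft_force"],s["tcp_rot"]); go([.4854,-.0115,.077],58.6)
E
```

```text
[ 0.03852653  0.59981352 -0.81224963] [-2.86427343  0.26881084  5.70724006] [-1.79948209e+02 -2.98463438e-02  1.22019363e+02]
t 14.78 at [ 0.4854 -0.0115  0.0771] [-1.7995e+02 -3.0000e-02  1.2202e+02] -> shift mm [ 0.  -0.   0.1] turn [-1.1000e-03  0.0000e+00  1.1069e+00]
```

The torque of 0.81 N m is well above a click's 0.2 N m, so this is the dead stop. Now I turn three clicks clockwise.

>>> {"name": "apply_moves", "arguments": {
  "steps": [
    [1, [0, 0, 0], [0, 0, 0.08]],
    [1, [0, 0, 0], [0, 0, 0.16]],
    [1, [0, 0, 0], [0, 0, 0.24]],
    [1, [0, 0, 0], [0, 0, 0.32]],
    [1, [0, 0, 0], [0, 0, 0.4]]
  ]
}}

```text
t: 15.4
ee_pos: [0.4855, -0.0114, 0.0771]
tcp_rot: [-179.9, 0.0, 99.0]
ft_force: [-3.5, -0.4, 5.4]
grip_width: 0.148
grip_force: 59.7
```

>>> {"name": "apply_moves", "arguments": {
  "steps": [
    [1, [0, 0, 0], [0, 0, 0.08]],
    [1, [0, 0, 0], [0, 0, 0.16]],
    [1, [0, 0, 0], [0, 0, 0.24]],
    [1, [0, 0, 0], [0, 0, 0.32]],
    [1, [0, 0, 0], [0, 0, 0.4]]
  ]
}}

```text
t: 16.02
ee_pos: [0.4856, -0.0115, 0.0771]
tcp_rot: [-180.0, 0.0, 76.1]
ft_force: [-1.7, 0.2, 5.7]
grip_width: 0.152
grip_force: 59.6
```

```bash
python3 - <<'E'
from h import *
s=robot.sense(); print(s["torque"],s["ft_force"]); go([.4854,-.0115,.077],58.6)
E
```

```text
[-0.0036105   0.43726912  0.02021365] [-1.68138923  0.15707346  5.71954028]
t 16.02 at [ 0.4856 -0.0115  0.0771] [-1.7996e+02  2.0000e-02  7.6100e+01] -> shift mm [-0.1 -0.2  0.1] turn [-0.0006  0.0004  0.3055]
```

>>> {"name": "apply_moves", "arguments": {
  "steps": [
    [1, [0, 0, 0], [0, 0, 0.08]],
    [1, [0, 0, 0], [0, 0, 0.16]],
    [1, [0, 0, 0], [0, 0, 0.24]],
    [1, [0, 0, 0], [0, 0, 0.29]],
    [1, [0, 0, 0], [0, 0, 0.305]]
  ]
}}

```text
t: 16.65
ee_pos: [0.4857, -0.0115, 0.0771]
tcp_rot: [-180.0, 0.0, 58.7]
ft_force: [-1.7, 0.2, 5.2]
grip_width: 0.151
grip_force: 59.6
```

>>> {"name": "apply_moves", "arguments": {
  "steps": [
    [1, [0, 0, 0], [0, 0, 0]],
    [1, [0, 0, 0], [0, 0, 0]],
    [1, [0, 0, 0], [0, 0, 0]],
    [1, [0, 0, 0], [0, 0, 0]]
  ]
}}

```text
t: 17.15
ee_pos: [0.4857, -0.0115, 0.0771]
tcp_rot: [-180.0, 0.0, 58.8]
ft_force: [-2.2, -0.8, 4.8]
grip_width: 0.149
grip_force: 59.6
```

```bash
python3 - <<'E'
from h import *
s=robot.sense(); print(s["torque"],s["ft_force"],s["tcp_rot"],s["qd"],s["grip_force"])
C=cam("scene"); im=get_image("scene"); hsv=cv2.cvtColor(im,cv2.COLOR_BGR2HSV); cv2.imwrite("pics/end.png",im)
W=cam("wrist"); w=get_image("wrist"); L=w.astype(float).mean(2); cv2.imwrite("pics/endw.png",w)
# check the straightedge's far (-y) end and edges against prediction, side view
sd=get_image("side"); d=cv2.absdiff(sd,cv2.imread("pics/side0.png"))
hs=cv2.cvtColor(sd,cv2.COLOR_BGR2HSV)
m=cv2.inRange(hs,(0,0,0),(180,255,75)); r=np.zeros_like(m); a=proj("side",[[.4695,-.119,.066]])[0].astype(int); r[a[1]-22:a[1]+25,a[0]-12:a[0]+12]=1
cs=sorted(cv2.findContours(m*r,0,1)[0],key=cv2.contourArea)[-2:]
for c in cs: print(cv2.contourArea(c),cv2.minAreaRect(cast("side",c[:,0],.066)[:,:2].astype(np.float32)))
E
```

```text
[-0.03011197  0.31580011 -0.00490758] [-2.19560837 -0.78825008  4.83374143] [-1.79983699e+02  2.21543786e-02  5.87737926e+01] [-0.09882317  0.00618399 -0.02828512 -0.0574275   0.03664582  0.11663287] 59.62949573993683
4.0 ((0.4712451100349426, -0.15565212070941925), (0.00477778073400259, 0.008136041462421417), 13.2437105178833)
29.5 ((0.4715547263622284, -0.12007218599319458), (0.03421296179294586, 0.00917599443346262), 88.54471588134766)
```

```bash
python3 -c "
from workcell import robot
print(robot.hand_in())"
```

```text
the job is handed in; nothing more can be done
None
```

I handed the job in at about 17 s, with the straightedge released flush against the lip, the plate turned back to the dead stop and then clockwise three clicks, and the knob still gripped at about 60 N. The hand-in returned no verdict. The last readings put the plate about 1.045 rad from the dead stop with almost no turning torque.

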